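# Screw the plug back into the filter housing

## Task

Put the black-knobbed screw plug back into the mouth of the steel filter housing. Set it in gently and, unless it drops into the thread start at once, turn it backwards (anticlockwise) until you feel it drop in; then screw it in clockwise until its flange sits fully home on the rim, and let go. Never force it, and leave the small beaker and the vial beside it standing where they are.

Things in the scene. Friction and masses are not known exactly. Their poses are not given: they have to be found in the camera images.
- plug: Loose steel screw plug, about 0.18 kg, 69 mm tall, standing upright on its nose. Origin: centre of the nose's underside, z up its axis. Stem 25 mm across from z 0 to 31.5 mm, its lowest 5 mm tapered to 19 mm; three thread lugs at z 10 mm; flange 54 mm across from z 31.5 to 37.5 mm; knob on top.
- knob (a point): Middle of the plug's round fluted black knob, on its axis, 55 mm above the plug's origin. The knob is 30 mm across and reaches from z 41 to 69 mm of the plug; it can be gripped at any yaw.
- lugs (a point): Point on the plug's axis 10 mm above its origin, level with the three thread lugs: round studs 5 mm thick, 120 degrees apart (one along the plug's +x), that reach 19.8 mm from the axis.
- housing: Fixed round steel filter housing, 80 mm tall, 66 mm across (rim 71 mm), on a 96 mm base flange, with two hose ports 30 mm up that reach 63 mm from its axis. Origin on the axis at bench level. Pressing or jamming the plug against it with more than 40 N spoils the thread.
- mouth (a point): Centre of the housing's round mouth, on its axis in the plane of the flat rim, z up. Bore 42 mm across; inside is a three-start right-hand thread with a 27.5 mm hole in its middle for the stem. The angle of the thread differs each time and no pose tells it. The plug is home with its flange on the rim: its origin 31.5 mm below this point.
- lands (a point): On the axis 8.5 mm below the rim: top of the thread's three sloping lands. A plug set in rests on them, flange 13 to 16 mm above the rim (to 19 if its lugs meet the blunt stops at their low ends). Turned anticlockwise (from above), at most 1.9 rad, it climbs 2 mm per rad, then drops into the start pockets if pressed lightly, over a 0.25 rad window. Clockwise, or past the pockets, it jams.
- pockets (a point): Point on the housing's axis 19 mm below the rim: floor of the start pockets. Here the flange stands 5 mm above the rim (by chance a plug drops in at once). Then it screws in clockwise, sinking 4.4 mm per rad under a push of a few newtons (not by its own weight), and is home after 1.0 to 1.3 rad; turned on, it binds within 0.4 rad.
- beaker: Loose 50 ml glass beaker, 44 mm wide and 58 mm tall, standing near; origin at the centre of its foot.
- vial: Loose glass vial with a white cap, 21 mm wide and 47 mm tall, standing near; origin at the centre of its foot.
Mind the look-alikes: they are no part of the job. What is shaped like the plug but purple is not meant.

How it is judged:
On the way:
1. the plug has dropped into the thread start: flange 2.5 to 7 mm above the rim, on the axis (z of plug in the frame of mouth between -0.029 and -0.0245 m and horizontal distance between plug and mouth below 0.003 m), for 0.1 s.
At the end, for the whole second after the job is handed in: The plug is screwed fully home: its flange within 1 mm of the rim, on the mouth's axis within 3 mm, upright within 0.05 rad, at rest and released (z of plug in the frame of mouth below -0.0305 m and horizontal distance between plug and mouth below 0.003 m and angle between plug's own z axis and vertical below 0.05 rad and linear speed of plug below 0.01 m/s and contact force between the fingers and plug below 0.1 N); the robot touches nothing.
It fails at once if the plug is forced against the housing with more than 40 N (contact force between plug and housing above 40 N).
It fails at once if the small beaker is moved by more than 20 mm (distance of beaker from where it was at the start of the episode above 0.02 m).
It fails at once if the vial is moved by more than 20 mm (distance of vial from where it was at the start of the episode above 0.02 m).
It also fails if it takes over 64 s, if anything falls off the work surface, if the arm or the gripper's body presses on something with over 40 N, if the wrist force passes 120 N, or if a joint passes its speed limit or range.

## Robot

A 6-joint arm with a two-finger parallel gripper is mounted at the origin on a cart in front of the work surface, level with it; the furniture and walls round the work are solid. World frame = base frame: x ahead of the robot, y to its left, z up, the work surface at z = 0. Lengths are in m, angles in rad, forces in N, time in s.
With the tool pointing down it reaches from about 0.4 to 0.925 m from the base axis. Payload 12.5 kg.
Tool frame: the origin (TCP) lies where the fingers leave the gripper's body, on its centre line; the fingertips stand 78 mm ahead of it and the grasp point (between the pads) lies 59 mm ahead of it (ctrl.grasp_offset is the distance from the TCP to the grasp point, in m); z points along the fingers, y is the line along which they close (so a half turn about z gives the same grasp; the last joint's range is limited). The gripper opens to 95 mm and grips with 3 to 60 N. Pads are 20 mm wide; open, the fingers measure 119 mm over their backs; the gripper's body (75 mm by 180 mm) begins 59 mm behind the grasp point.
Start: joints at [-1.406, 0.491, 1.559, -0, 1.092, -0.106], TCP at [0.167, -0.602, 0.292] pointing down, gripper open.
Joint ranges: [-3.1, 3.1], [-0.84, 2.19], [0.05, 2.79], [-1.13, 4.28], [0.06, 2.93], [-2.69, 2.69]. Speed limits (rad/s): [2.22, 2.22, 2.79, 3.14, 3.14, 3.14].

## Interface

Orientations are given as a rotation vector (axis times angle).
In Python, from station import ctrl gives the robot as it stands. The module is installed in compiled form; this text tells all that it offers.
- The arm moves only by the tool servo_tool, never from a script. Its argument "motion" is a list of rows, each an object with "dp": the shift along the tool's x, y, z in mm, a list of three; "roll": the turn about the tool's z in degrees. In form: [{"dp": [dx, dy, dz], "roll": roll}, ...]. A call has 1 to 8 rows; each row is the pose to reach, as a shift and turn from the pose commanded when the call began, along the tool's axes at that moment; what a row does not reach only later rows make up. A row lasts 1/12 s, in which the tool goes at most 41.7 mm and 7.16 degrees, less where a joint would pass 70% of its speed; a pose out of reach is approached as far as the arm can. A call with a gripper value outside its range is refused whole. "grip" is the opening, from 0 (shut) to 1 (fully open), set as the call begins (left out, the last holds). The fingers move at their own pace and stop on an object; the grip force is fixed at half the most. Time passes only in rows, so rows that repeat a pose let the fingers close. It gives the time, the measured TCP pose, the force, the opening and the grip force at its end, in the units of the state.
- ctrl.observe(): the state, without advancing time (a new reading comes with each control period).
- ctrl.get_image(name): name is "scene" or "side" or "wrist"; returns (picture, depth): 400x640x3 uint8, red, green, blue; 400x640 float32, m along the optical axis (not along the pixel's ray), 0 where there is no reading.
- ctrl.camera_model(name): a dict with "fx", "fy", "cx", "cy" (pixels), "eye" and "orientation" of the camera in the world; the wrist camera has in their place "T_tool_cam" (4x4, takes a point from camera to tool coordinates, whose origin is the TCP and whose axes are the flange's). Camera axes: x right, y down, z forward; pixel columns grow to the right and rows downward; lengths in m; the calibration is good to about 2 mm. The wrist camera is an equidistant fisheye: a pixel r from the principal point sees the ray r / f radians off the axis. A picture is of the moment at which its call begins: read the wrist's pose just before it. camera_model takes no time and is no camera call.
- ctrl.close_job(): hands the job in; it is judged then, once.
The state is a dict: "time": time; "q": joint angles; "joint_vel": joint speeds; "tau": joint torques, N m; "tcp_pos": TCP position; "orientation": TCP orientation; "wrist_force": force on the tool from outside, world axes, zero at the start; "moment": the same for the moment, N m; "width": opening from 0.0 (shut) to 1.0 (fully open); "finger_force": force on a finger pad.
Only numpy, scipy, OpenCV 4.12 (cv2) and the standard library are available. Lean on these libraries where they do the work, as an engineer would, in place of code of your own. Each camera call takes 0.05 s, during which the arm holds its last target. There are 200 camera calls.

## Working session

There is one attempt and no reset: what is moved stays moved. The work goes in short steps, Python scripts to look and compute and a tool call to move; the robot and the scene stay as the last step left them, time stands still between calls to the robot, and variables do not carry over. Pictures are saved under pics/ and viewed, at most 10 in all, crops included, and the job is handed in when it is done.

Besides the shell and the picture viewer there is one more tool, called as name([rows], argument=value, ...), one row to a line, values as JSON. servo_tool: Moves the arm, as the interface text tells. Its arguments: {"type":"object","properties":{"motion":{"type":"array"},"grip":{"type":"number"}},"required":["motion"]}

```bash
mkdir -p pics; cat > h.py <<'E'
from station import ctrl
import numpy as np, cv2
from scipy.spatial.transform import Rotation as R
def grab(n):
    s=ctrl.observe(); p,d=ctrl.get_image(n); return s,p,d
def save(n,p): cv2.imwrite('pics/'+n+'.png',p[:,:,::-1])
E
python3 - <<'E'
from h import *
for n in ('scene','side'):
    s,p,d=grab(n); save(n+'0',p); np.save(n+'0.npy',d); print(ctrl.camera_model(n))
print(ctrl.camera_model('wrist')); print(s, ctrl.grasp_offset)
E
```

```text
{'fx': 434.7653972452003, 'fy': 434.7653972452003, 'cx': 313.7438696058318, 'cy': 205.46642064425478, 'eye': array([0.13405079, 0.57434077, 0.461046  ]), 'orientation': array([-0.64190986,  2.36438475, -1.46066915])}
{'fx': 499.0041303824589, 'fy': 499.0041303824589, 'cx': 331.2840597482492, 'cy': 197.18166919897013, 'eye': array([ 0.31654316, -0.75038788,  0.5649773 ]), 'orientation': array([-2.1606786 ,  0.39845581, -0.19059634])}
{'fx': 309.70691628693146, 'fy': 309.70691628693146, 'cx': 320.9800749595655, 'cy': 202.62387543939914, 'T_tool_cam': array([[ 1.48627615e-03, -9.69887324e-01, -2.43549522e-01,
         6.93990308e-02],
       [ 9.99998831e-01,  1.35383022e-03,  7.11196835e-04,
         7.96240663e-04],
       [-3.60056094e-04, -2.43550294e-01,  9.69888202e-01,
        -9.17109582e-02],
       [ 0.00000000e+00,  0.00000000e+00,  0.00000000e+00,
         1.00000000e+00]])}
{'time': 0.05, 'q': array([-1.40558383e+00,  4.91517966e-01,  1.55944127e+00, -6.05929055e-06,
        1.09167395e+00, -1.05600395e-01]), 'joint_vel': array([ 4.55470839e-05,  9.93749713e-04, -4.06215301e-03,  4.43152724e-04,
        7.71950255e-04,  2.39898057e-04]), 'tau': array([ 3.00947671e-03, -6.14229870e+01, -2.58916998e+01,  6.94606849e-02,
        4.69740608e-02, -4.00579700e-05]), 'tcp_pos': array([ 0.16719201, -0.60206314,  0.29169036]), 'orientation': array([-3.11180525e+00, -4.23957131e-01,  5.71308231e-05]), 'wrist_force': array([-0.25253662,  0.08913715,  0.98361574]), 'moment': array([-0.02744909, -0.00413855,  0.0300466 ]), 'finger_force': 0.0, 'width': 0.9994939893830558} 0.0588
```

View pics/scene0.png

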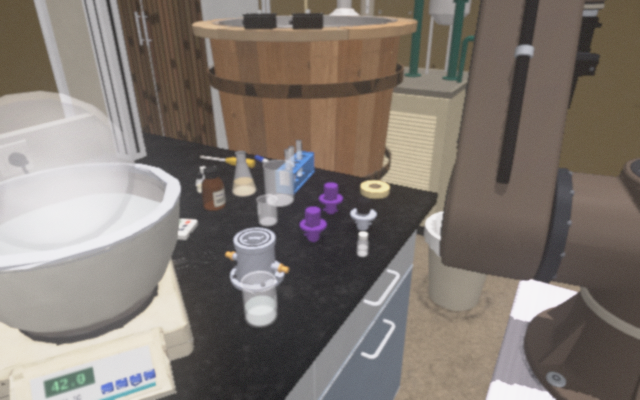

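View pics/side0.png

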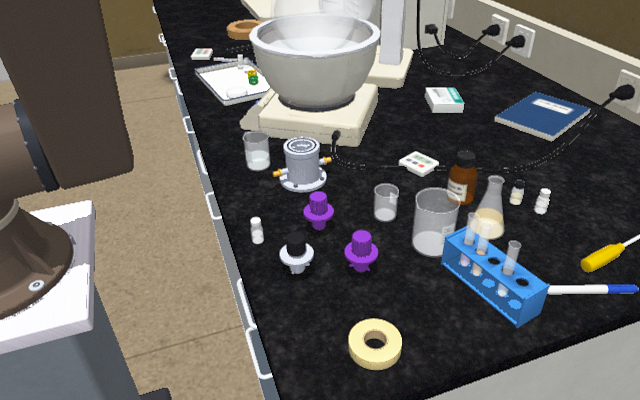

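```bash
cat >> h.py <<'E'
def cloud(n,d):
    m=ctrl.camera_model(n); v,u=np.mgrid[:400,:640]
    P=np.stack([(u-m['cx'])/m['fx']*d,(v-m['cy'])/m['fy']*d,d],-1)
    return P@R.from_rotvec(m['orientation']).as_matrix().T+m['eye']
def circ(xy):
    A=np.c_[2*xy,np.ones(len(xy))]; s=np.linalg.lstsq(A,(xy**2).sum(1),rcond=None)[0]
    return s[:2],np.sqrt(s[2]+s[:2]@s[:2])
E
python3 - <<'E'
from h import *
pts={'side':dict(knob=(296,240),flange=(296,255),purpA=(318,200),purpB=(361,240),housrim=(302,145),vial=(257,224),beakA=(257,150),beakB=(385,200),table=(330,290)),
'scene':dict(knob=(363,207),flange=(363,216),purpA=(313,215),purpB=(331,190),housrim=(255,237),vial=(363,240),beakA=(260,310),beakB=(267,210),table=(330,260))}
for n in pts:
    d=np.load(n+'0.npy'); C=cloud(n,d)
    for k,(u,v) in pts[n].items():
        print(n,k,d[v,u].round(3),np.round(C[v,u],3))
    I=cv2.imread(f'pics/{n}0.png')
    # top-of-object per region
    for k in ('knob','purpA','housrim','vial','beakA'):
        u,v=pts[n][k]; w=C[v-30:v+30,u-35:u+35].reshape(-1,3)
        w=w[(d[v-30:v+30,u-35:u+35].ravel()>0)]
        print(n,k,'top pts',np.sort(w[:,2])[-5:].round(3))
a=cv2.imread('pics/side0.png')[180:290,220:400]; b=cv2.imread('pics/scene0.png')[160:270,270:450]
cv2.imwrite('pics/crop.png',np.vstack([cv2.resize(x,None,fx=2.7,fy=2.7,interpolation=cv2.INTER_CUBIC) for x in (a,b)]))
E
```

```text
side knob 0.765 [ 0.466 -0.182  0.068]
side flange 0.767 [ 0.462 -0.193  0.047]
side purpA 0.848 [ 0.532 -0.097  0.069]
side purpB 0.761 [ 0.559 -0.22   0.069]
side housrim 0.999 [0.564 0.09  0.07 ]
side vial 0.837 [ 0.425 -0.091  0.043]
side beakA 1.021 [0.481 0.135 0.052]
side beakB 0.876 [ 0.649 -0.117  0.051]
side table 0.771 [ 0.5   -0.238  0.   ]
side knob top pts [0.07  0.07  0.07  0.071 0.071]
side purpA top pts [0.07  0.07  0.07  0.07  0.071]
side housrim top pts [0.082 0.082 0.082 0.082 0.083]
side vial top pts [0.069 0.069 0.07  0.07  0.07 ]
side beakA top pts [0.081 0.081 0.081 0.082 0.083]
scene knob 0.894 [ 0.459 -0.162  0.059]
scene flange 0.904 [ 0.459 -0.163  0.038]
scene purpA 0.856 [ 0.527 -0.074  0.064]
scene purpB 0.962 [ 0.554 -0.197  0.063]
scene housrim 0.767 [0.566 0.06  0.071]
scene vial 0.817 [ 0.418 -0.075  0.038]
scene beakA 0.647 [0.468 0.179 0.035]
scene beakB 0.928 [ 0.646 -0.083  0.041]
scene table 0.826 [ 0.466 -0.035  0.001]
scene knob top pts [0.071 0.071 0.071 0.071 0.071]
scene purpA top pts [0.071 0.071 0.071 0.071 0.071]
scene housrim top pts [0.082 0.082 0.082 0.082 0.082]
scene vial top pts [0.052 0.052 0.052 0.053 0.053]
scene beakA top pts [0.071 0.071 0.071 0.071 0.072]
```

View pics/crop.png

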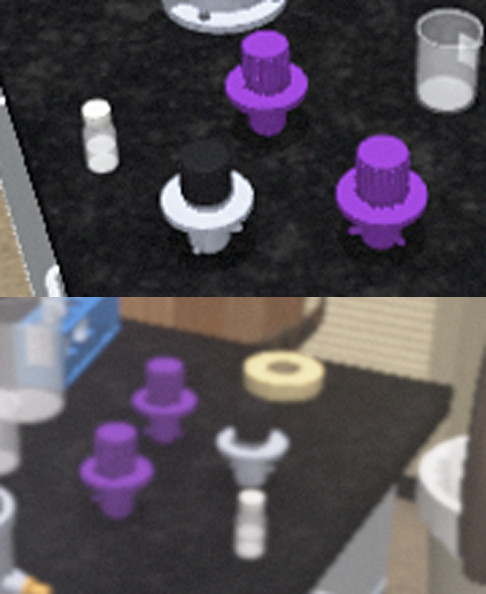

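Candidates, side view: purple (318,208), purple (361,248), black knob with steel flange (296,250; scene 363,213). Only the last has the black knob and the steel body, so it is the plug. The crop confirms this. The vial stands at (257,230). The beakers are at (257,150), next to the housing at (302,160), and at (385,203).

```bash
python3 - <<'E'
from h import *
def rep(tag,C,d,c,rad,zl,zh):
    m=(d>0)&(np.hypot(C[...,0]-c[0],C[...,1]-c[1])<rad)&(C[...,2]>zl)&(C[...,2]<zh)
    w=C[m]; 
    (x,y),r=cv2.minEnclosingCircle(w[:,:2].astype(np.float32)); 
    print(tag,len(w),'mec',round(x,4),round(y,4),round(r,4),'mean',w.mean(0).round(4), 'med z',np.median(w[:,2]).round(4))
for n in ('side','scene'):
    d=np.load(n+'0.npy'); C=cloud(n,d)
    rep(n+' knobtop',C,d,(.465,-.172),.03,.0665,.08)
    rep(n+' flange',C,d,(.465,-.172),.04,.034,.040)
    rep(n+' rim',C,d,(.566,.075),.05,.078,.09)
    rep(n+' purpA',C,d,(.53,-.085),.03,.0665,.08)
    rep(n+' purpB',C,d,(.555,-.21),.03,.0665,.08)
    rep(n+' vial',C,d,(.422,-.083),.025,.042,.06)
    rep(n+' beakA',C,d,(.475,.155),.045,.05,.066)
    rep(n+' beakB',C,d,(.645,-.1),.045,.05,.066)
E
```

```text
side knobtop 191 mec 0.4669 -0.178 0.0157 mean [ 0.4664 -0.1783  0.0684] med z 0.0685
side flange 400 mec 0.4667 -0.1783 0.0274 mean [ 0.4647 -0.1856  0.0369] med z 0.037
side rim 350 mec 0.556 0.0727 0.0373 mean [0.5566 0.072  0.0797] med z 0.0796
side purpA 142 mec 0.5364 -0.0864 0.0159 mean [ 0.5357 -0.087   0.0684] med z 0.0684
side purpB 190 mec 0.5628 -0.2114 0.0158 mean [ 0.5631 -0.2118  0.0685] med z 0.0686
side vial 69 mec 0.4244 -0.0843 0.01 mean [ 0.424  -0.0859  0.046 ] med z 0.0464
side beakA 309 mec 0.4852 0.1597 0.0287 mean [0.4844 0.1576 0.0583] med z 0.0583
side beakB 200 mec 0.6616 -0.1002 0.0241 mean [ 0.6604 -0.0991  0.0545] med z 0.0547
scene knobtop 83 mec 0.4637 -0.1756 0.0156 mean [ 0.4641 -0.1731  0.0692] med z 0.0693
scene flange 182 mec 0.4657 -0.1748 0.0284 mean [ 0.4616 -0.166   0.0376] med z 0.0378
scene rim 503 mec 0.5555 0.0757 0.0368 mean [0.554  0.0776 0.0801] med z 0.0802
scene purpA 88 mec 0.5344 -0.0841 0.0152 mean [ 0.5329 -0.082   0.0691] med z 0.0692
scene purpB 66 mec 0.5608 -0.2073 0.0145 mean [ 0.5606 -0.2063  0.069 ] med z 0.0692
scene vial 51 mec 0.4218 -0.0819 0.0096 mean [ 0.4219 -0.0799  0.0463] med z 0.0469
scene beakA 544 mec 0.4835 0.1614 0.0278 mean [0.4822 0.1614 0.0581] med z 0.058
scene beakB 152 mec 0.6586 -0.1 0.0247 mean [ 0.6593 -0.0976  0.0549] med z 0.0552
```

```bash
cat >> h.py <<'E'
def dp(target):  # mm in tool axes to bring TCP to target
    s=ctrl.observe(); M=R.from_rotvec(s['orientation']).as_matrix()
    return ((np.array(target)-s['tcp_pos'])@M*1000).round(1), M
E
python3 - <<'E'
from h import *
d,M=dp([.466,-.177,.23]); print(d); print(M.round(3))
E
```

```text
[ 401.6 -329.6   62.1]
[[ 0.964  0.267 -0.   ]
 [ 0.267 -0.964  0.001]
 [ 0.    -0.001 -1.   ]]
```

servo_tool([
  {"dp": [30,-25,5],"roll": 0},
  {"dp": [60,-50,10],"roll": 0},
  {"dp": [90,-74,14],"roll": 0},
  {"dp": [120,-98,18],"roll": 0},
  {"dp": [150,-123,23],"roll": 0},
  {"dp": [180,-148,28],"roll": 0},
  {"dp": [210,-172,32],"roll": 0},
  {"dp": [240,-197,37],"roll": 0},
], grip=0.65)

```text
time: 0.77
tcp_pos: [0.3464, -0.3466, 0.255]
orientation: [3.113, 0.423, -0.0]
wrist_force: [1.6, -1.1, 1.0]
width: 0.651
finger_force: 0.0
```

servo_tool([
  {"dp": [30,-25,5],"roll": 0},
  {"dp": [60,-50,10],"roll": 0},
  {"dp": [90,-74,14],"roll": 0},
  {"dp": [120,-98,18],"roll": 0},
  {"dp": [145,-120,22],"roll": 0},
  {"dp": [162,-133,25],"roll": 0},
  {"dp": [162,-133,25],"roll": 0},
  {"dp": [162,-133,25],"roll": 0},
])

```text
time: 1.43
tcp_pos: [0.4666, -0.1759, 0.2299]
orientation: [-3.112, -0.428, 0.001]
wrist_force: [0.2, -0.4, -0.0]
width: 0.648
finger_force: 0.0
```

```bash
cat >> h.py <<'E'
def wcloud(s,d):
    m=ctrl.camera_model('wrist'); v,u=np.mgrid[:400,:640]
    x=u-m['cx'];y=v-m['cy'];r=np.hypot(x,y)+1e-9;t=r/m['fx']
    k=np.tan(np.minimum(t,1.5))/r
    P=np.stack([x*k*d,y*k*d,d],-1); T=m['T_tool_cam']
    P=P@T[:3,:3].T+T[:3,3]
    return P@R.from_rotvec(s['orientation']).as_matrix().T+s['tcp_pos']
def rep(tag,C,d,c,rad,zl,zh):
    m=(d>0)&(np.hypot(C[...,0]-c[0],C[...,1]-c[1])<rad)&(C[...,2]>zl)&(C[...,2]<zh)
    w=C[m]
    if len(w)<5: print(tag,'none'); return
    (x,y),r=cv2.minEnclosingCircle(w[:,:2].astype(np.float32)); v,u=np.where(m)
    print(tag,len(w),'mec',round(x,4),round(y,4),round(r,4),'mean',w.mean(0).round(4),'px',u.mean().round(),v.mean().round())
E
python3 - <<'E'
from h import *
s,p,d=grab('wrist'); save('w1',p); C=wcloud(s,d)
print(s['tcp_pos'],s['q'].round(2),s['width'])
rep('knob',C,d,(.465,-.172),.03,.0665,.08); rep('flange',C,d,(.465,-.172),.04,.033,.041); rep('rim',C,d,(.5557,.0742),.05,.076,.09)
E
```

```text
[ 0.4665659  -0.17588385  0.22990435] [-0.49  0.4   1.93 -0.    0.81  0.8 ] 0.6483481953615933
knob 892 mec 0.4691 -0.1768 0.0153 mean [ 0.4693 -0.1767  0.0681] px 322.0 206.0
flange 1317 mec 0.4689 -0.1767 0.0274 mean [ 0.4746 -0.175   0.0367] px 321.0 192.0
rim 1956 mec 0.5585 0.0738 0.0362 mean [0.5585 0.0706 0.079 ] px 97.0 52.0
```

View pics/w1.png

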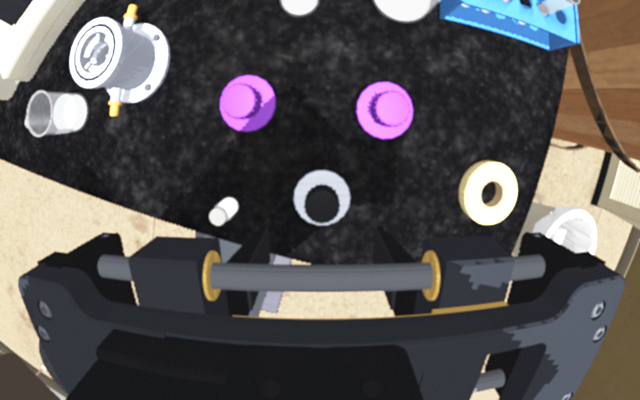

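servo_tool([
  {"dp": [0,0,0],"roll": -7},
  {"dp": [0,0,0],"roll": -14},
  {"dp": [0,0,0],"roll": -21},
  {"dp": [0,0,0],"roll": -28},
  {"dp": [0,0,0],"roll": -35},
  {"dp": [0,0,0],"roll": -42},
  {"dp": [0,0,0],"roll": -49},
  {"dp": [0,0,0],"roll": -56},
])

```text
time: 2.15
tcp_pos: [0.4656, -0.178, 0.2304]
orientation: [2.545, 1.841, -0.0]
wrist_force: [-0.4, -0.1, -0.3]
width: 0.648
finger_force: 0.0
```

servo_tool([
  {"dp": [0,0,0],"roll": -7},
  {"dp": [0,0,0],"roll": -14},
  {"dp": [0,0,0],"roll": -21},
  {"dp": [0,0,0],"roll": -28},
  {"dp": [0,0,0],"roll": -34},
  {"dp": [0,0,0],"roll": -34},
  {"dp": [0,0,0],"roll": -34},
])

```text
time: 2.73
tcp_pos: [0.4658, -0.1776, 0.2303]
orientation: [1.907, 2.496, -0.0]
wrist_force: [-0.5, -0.3, -0.4]
width: 0.65
finger_force: 0.0
```

```bash
python3 - <<'E'
from h import *
s,p,d=grab('wrist'); save('w2',p); C=wcloud(s,d)
print(s['tcp_pos'],s['q'].round(2),s['width'])
rep('knob',C,d,(.465,-.172),.03,.0665,.08); rep('flange',C,d,(.465,-.172),.04,.033,.041); rep('rim',C,d,(.5557,.0742),.05,.076,.09)
d,M=dp([.467,-.1766,.0588+.061]); print(d); print(M.round(3))
E
```

```text
[ 0.46583125 -0.17761361  0.23033737] [-0.5   0.39  1.93 -0.    0.81 -0.76] 0.650390394011338
knob 881 mec 0.4687 -0.1764 0.0151 mean [ 0.4688 -0.1761  0.0682] px 323.0 206.0
flange 1337 mec 0.4688 -0.1766 0.0275 mean [ 0.4671 -0.1711  0.0367] px 323.0 192.0
rim 389 mec 0.5695 0.0527 0.0263 mean [0.5706 0.0477 0.079 ] px 498.0 4.0
[  0.6   1.3 110.5]
[[-0.263  0.965  0.   ]
 [ 0.965  0.263 -0.   ]
 [-0.     0.    -1.   ]]
```

servo_tool([
  {"dp": [0,3.2,30],"roll": 0},
  {"dp": [0,3.2,60],"roll": 0},
  {"dp": [0,3.2,85],"roll": 0},
  {"dp": [0,3.2,100],"roll": 0},
  {"dp": [0,3.2,108],"roll": 0},
  {"dp": [0,3.2,110],"roll": 0},
  {"dp": [0,3.2,110],"roll": 0},
  {"dp": [0,3.2,110],"roll": 0},
])

```text
time: 3.45
tcp_pos: [0.4697, -0.1761, 0.121]
orientation: [1.902, 2.499, 0.0]
wrist_force: [0.4, 0.6, 0.1]
width: 0.654
finger_force: 0.0
```

servo_tool([
  {"dp": [0,0,0],"roll": 0},
  {"dp": [0,0,0],"roll": 0},
  {"dp": [0,0,0],"roll": 0},
  {"dp": [0,0,0],"roll": 0},
  {"dp": [0,0,0],"roll": 0},
], grip=0.2)

```text
time: 3.87
tcp_pos: [0.4694, -0.1759, 0.1205]
orientation: [1.901, 2.501, 0.0]
wrist_force: [-1.6, -0.6, 0.9]
width: 0.359
finger_force: 0.8
```

servo_tool([
  {"dp": [0,0,0],"roll": 0},
  {"dp": [0,0,0],"roll": 0},
  {"dp": [0,0,0],"roll": 0},
])

```text
time: 4.12
tcp_pos: [0.4694, -0.1759, 0.1203]
orientation: [1.901, 2.501, -0.0]
wrist_force: [0.9, -0.1, 2.3]
width: 0.311
finger_force: 29.8
```

Gripped once (29.6 mm). Open, turn +90°, and grip again to centre the other direction.

servo_tool([
  {"dp": [0,0,0],"roll": 0},
  {"dp": [0,0,0],"roll": 0},
  {"dp": [0,0,0],"roll": 7},
  {"dp": [0,0,0],"roll": 14},
  {"dp": [0,0,0],"roll": 21},
  {"dp": [0,0,0],"roll": 28},
  {"dp": [0,0,0],"roll": 35},
  {"dp": [0,0,0],"roll": 42},
], grip=0.6)

```text
time: 4.78
tcp_pos: [0.4693, -0.1759, 0.1201]
orientation: [-2.676, -1.645, 0.0]
wrist_force: [0.1, 0.5, 0.4]
width: 0.6
finger_force: 0.0
```

servo_tool([
  {"dp": [0,0,0],"roll": 7},
  {"dp": [0,0,0],"roll": 14},
  {"dp": [0,0,0],"roll": 21},
  {"dp": [0,0,0],"roll": 28},
  {"dp": [0,0,0],"roll": 35},
  {"dp": [0,0,0],"roll": 42},
  {"dp": [0,0,0],"roll": 48},
  {"dp": [0,0,0],"roll": 48},
])

```text
time: 5.45
tcp_pos: [0.4694, -0.1759, 0.1202]
orientation: [-3.114, -0.417, 0.0]
wrist_force: [-0.0, 0.6, 0.1]
width: 0.601
finger_force: 0.0
```

servo_tool([
  {"dp": [0,0,0],"roll": 0},
  {"dp": [0,0,0],"roll": 0},
  {"dp": [0,0,0],"roll": 0},
  {"dp": [0,0,0],"roll": 0},
  {"dp": [0,0,0],"roll": 0},
  {"dp": [0,0,0],"roll": 0},
  {"dp": [0,0,0],"roll": 0},
  {"dp": [0,0,0],"roll": 0},
], grip=0.2)

```text
time: 6.12
tcp_pos: [0.4694, -0.1759, 0.1202]
orientation: [3.113, 0.424, 0.0]
wrist_force: [0.1, -0.5, 0.2]
width: 0.309
finger_force: 30.0
```

```bash
python3 - <<'E'
from h import *
s=ctrl.observe(); print(s)
d,M=dp(s['tcp_pos']+[0,0,.12]); print(d); print(M.round(3))
d,M=dp(s['tcp_pos']+[.0896,.2504,.12]); print(d)
E
```

```text
{'time': 6.1167, 'q': array([-4.90359566e-01,  5.77859478e-01,  2.01836374e+00, -1.34155154e-04,
        5.45290444e-01,  8.09563815e-01]), 'joint_vel': array([0.00077281, 0.00033345, 0.00114418, 0.00055067, 0.00068324,
       0.00395287]), 'tau': array([ 3.02407471e-02, -5.44949591e+01, -1.32995287e+01,  5.56103373e-02,
       -8.61263252e-03, -4.81589057e-03]), 'tcp_pos': array([ 0.46937264, -0.17588726,  0.1202215 ]), 'orientation': array([3.11269743e+00, 4.24351283e-01, 3.65442019e-05]), 'wrist_force': array([ 0.12230117, -0.53899122,  0.22543988]), 'moment': array([ 0.0074497 , -0.00279395, -0.00938261]), 'finger_force': 29.992837607860565, 'width': 0.3090019976305699}
[   0.    0. -120.]
[[ 0.964  0.268  0.   ]
 [ 0.268 -0.964 -0.   ]
 [ 0.     0.    -1.   ]]
[ 153.4 -217.3 -120. ]
```

servo_tool([
  {"dp": [0,0,-15],"roll": 0},
  {"dp": [0,0,-50],"roll": 0},
  {"dp": [5,-7,-85],"roll": 0},
  {"dp": [19,-27,-115],"roll": 0},
  {"dp": [38,-54,-130],"roll": 0},
  {"dp": [57,-81,-135],"roll": 0},
  {"dp": [76,-108,-135],"roll": 0},
  {"dp": [96,-136,-135],"roll": 0},
])

```text
time: 6.78
tcp_pos: [0.5256, -0.0177, 0.2558]
orientation: [3.113, 0.424, 0.001]
wrist_force: [0.5, -0.9, -1.9]
width: 0.31
finger_force: 30.0
```

servo_tool([
  {"dp": [19,-27,0],"roll": 0},
  {"dp": [36,-51,0],"roll": 0},
  {"dp": [48,-68,0],"roll": 0},
  {"dp": [55,-78,0],"roll": 0},
  {"dp": [57.4,-81.3,0],"roll": 0},
  {"dp": [57.4,-81.3,0],"roll": 0},
  {"dp": [57.4,-81.3,0],"roll": 0},
  {"dp": [57.4,-81.3,0],"roll": 0},
])

```text
time: 7.45
tcp_pos: [0.5588, 0.0735, 0.2552]
orientation: [3.113, 0.422, -0.001]
wrist_force: [0.3, -0.3, -2.0]
width: 0.31
finger_force: 30.0
```

```bash
cat > look.py <<'E'
from h import *
import sys
s,p,d=grab('wrist'); save(sys.argv[1],p); C=wcloud(s,d)
z=s['tcp_pos'][2]-.1202
print(s['tcp_pos'],s['q'].round(2),s['wrist_force'].round(1),s['orientation'].round(3))
c=(.5585,.074)
rep('rim',C,d,c,.05,.076,.09); rep('flange',C,d,c,.04,z+.033,z+.041); rep('knobtop',C,d,c,.03,z+.0665,z+.075)
m=(d>0)&(np.hypot(C[...,0]-c[0],C[...,1]-c[1])<.05)&(C[...,2]>.076)&(C[...,2]<.083)
w=C[m][:,:2]
# outer rim fit: robust max radius circle R=35.5mm
from scipy.optimize import least_squares
ctr=np.array(c)
for _ in range(5):
    a=np.arctan2(*(w-ctr).T[::-1]); r=np.hypot(*(w-ctr).T); b=np.floor((a+np.pi)/(2*np.pi)*48).astype(int)
    e=np.array([w[b==k][r[b==k].argmax()] for k in np.unique(b) if (b==k).sum()>3])
    e=e[np.hypot(*(e-ctr).T)>.031]
    f=least_squares(lambda q:np.hypot(e[:,0]-q[0],e[:,1]-q[1])-q[2],[*ctr,.0355],loss='soft_l1',f_scale=.0005); ctr=f.x[:2]
print('rimfit',f.x.round(4),len(e))
for n in ('side','scene'):
    _,p,d=grab(n); save(sys.argv[1]+n,p); C=cloud(n,d)
    rep(n+' rim',C,d,c,.05,.076,.09); rep(n+' flange',C,d,c,.04,z+.033,z+.041)
E
python3 look.py w3
```

```text
[0.55878125 0.07345486 0.25520076] [ 0.01  0.45  1.75 -0.    0.94  1.31] [ 0.3 -0.3 -2. ] [ 3.113e+00  4.220e-01 -1.000e-03]
rim 1837 mec 0.5595 0.0745 0.0356 mean [0.5745 0.0791 0.0793] px 318.0 187.0
flange 1796 mec 0.5637 0.0738 0.0263 mean [0.5748 0.0771 0.1716] px 321.0 217.0
knobtop 1404 mec 0.571 0.0761 0.0235 mean [0.5665 0.0745 0.2037] px 321.0 252.0
rimfit [0.5595 0.0743 0.0353] 29
side rim 413 mec 0.5572 0.073 0.0381 mean [0.5568 0.0705 0.0793] px 301.0 146.0
side flange 216 mec 0.5572 0.07 0.0282 mean [0.5526 0.0608 0.1716] px 299.0 105.0
scene rim 564 mec 0.555 0.0755 0.0367 mean [0.5537 0.0783 0.0798] px 254.0 239.0
scene flange 282 mec 0.5549 0.0744 0.0273 mean [0.5469 0.0825 0.1721] px 251.0 192.0
```

View pics/w3.png

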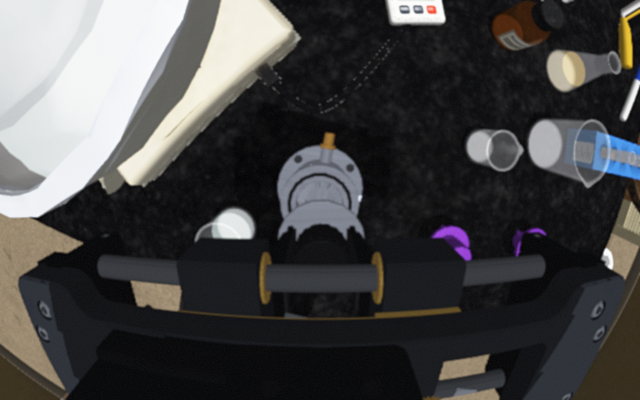

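servo_tool([
  {"dp": [0.6,-0.8,15],"roll": 0},
  {"dp": [0.6,-0.8,30],"roll": 0},
  {"dp": [0.6,-0.8,42],"roll": 0},
  {"dp": [0.6,-0.8,47],"roll": 0},
  {"dp": [0.6,-0.8,47],"roll": 0},
  {"dp": [0.6,-0.8,47],"roll": 0},
  {"dp": [0.6,-0.8,47],"roll": 0},
  {"dp": [0.6,-0.8,47],"roll": 0},
])

```text
time: 8.27
tcp_pos: [0.5596, 0.0754, 0.2089]
orientation: [3.113, 0.424, 0.002]
wrist_force: [0.1, -0.1, -1.6]
width: 0.308
finger_force: 30.0
```

```bash
python3 look.py w4; python3 -c "
import cv2
a=cv2.imread('pics/w4side.png')[80:200,240:370];b=cv2.imread('pics/w4scene.png')[170:290,190:320]
cv2.imwrite('pics/c4.png',cv2.resize(cv2.hconcat([a,b]),None,fx=3,fy=3,interpolation=2))"
```

```text
[0.55964337 0.07540766 0.20893121] [ 0.02  0.51  1.8  -0.    0.84  1.32] [ 0.1 -0.1 -1.6] [3.113e+00 4.240e-01 2.000e-03]
rim 2196 mec 0.5612 0.0744 0.0356 mean [0.5777 0.0791 0.0792] px 321.0 197.0
flange 1808 mec 0.5641 0.0756 0.0263 mean [0.5759 0.0791 0.1253] px 321.0 217.0
knobtop 1410 mec 0.5718 0.0779 0.0236 mean [0.5675 0.0765 0.1574] px 321.0 252.0
rimfit [0.5597 0.0743 0.0351] 29
side rim 350 mec 0.5584 0.0719 0.0367 mean [0.555  0.0661 0.0796] px 301.0 147.0
side flange 207 mec 0.5571 0.0727 0.0277 mean [0.5534 0.0634 0.1252] px 300.0 127.0
scene rim 482 mec 0.5557 0.0761 0.0365 mean [0.5506 0.0824 0.0798] px 254.0 241.0
scene flange 272 mec 0.5557 0.0763 0.0273 mean [0.5477 0.084  0.1257] px 252.0 217.0
```

View pics/c4.png

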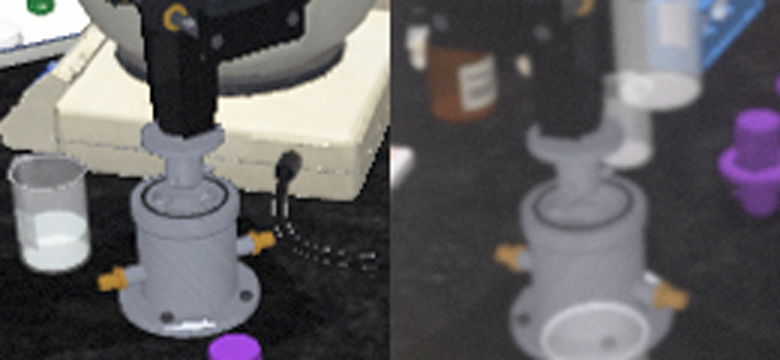

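servo_tool([
  {"dp": [-0.5,0.9,0],"roll": 0},
  {"dp": [-0.5,0.9,3],"roll": 0},
  {"dp": [-0.5,0.9,6],"roll": 0},
  {"dp": [-0.5,0.9,9],"roll": 0},
  {"dp": [-0.5,0.9,12],"roll": 0},
  {"dp": [-0.5,0.9,14],"roll": 0},
  {"dp": [-0.5,0.9,15],"roll": 0},
  {"dp": [-0.5,0.9,15],"roll": 0},
])

```text
time: 9.08
tcp_pos: [0.5591, 0.0745, 0.1929]
orientation: [3.113, 0.424, -0.001]
wrist_force: [0.8, -0.3, -1.8]
width: 0.311
finger_force: 30.0
```

servo_tool([
  {"dp": [0,0,1],"roll": 0},
  {"dp": [0,0,2],"roll": 0},
  {"dp": [0,0,2],"roll": 0},
])

```text
time: 9.33
tcp_pos: [0.5591, 0.0745, 0.1911]
orientation: [3.113, 0.424, -0.0]
wrist_force: [-0.4, -0.6, -1.8]
width: 0.311
finger_force: 30.0
```

servo_tool([
  {"dp": [0,0,1],"roll": 0},
  {"dp": [0,0,2],"roll": 0},
  {"dp": [0,0,2],"roll": 0},
])

```text
time: 9.58
tcp_pos: [0.5591, 0.0744, 0.189]
orientation: [3.113, 0.424, -0.0]
wrist_force: [-0.4, 0.4, -2.1]
width: 0.309
finger_force: 30.0
```

servo_tool([
  {"dp": [0,0,1],"roll": 0},
  {"dp": [0,0,2],"roll": 0},
  {"dp": [0,0,2],"roll": 0},
])

```text
time: 9.83
tcp_pos: [0.5591, 0.0745, 0.187]
orientation: [3.113, 0.424, -0.0]
wrist_force: [-0.3, -1.0, -1.9]
width: 0.307
finger_force: 30.0
```

servo_tool([
  {"dp": [0,0,0.7],"roll": 0},
  {"dp": [0,0,1.3],"roll": 0},
  {"dp": [0,0,1.3],"roll": 0},
])

```text
time: 10.08
tcp_pos: [0.5591, 0.0745, 0.1858]
orientation: [3.113, 0.424, -0.0]
wrist_force: [-0.6, -0.6, -2.3]
width: 0.309
finger_force: 30.0
```

servo_tool([
  {"dp": [0,0,0.7],"roll": 0},
  {"dp": [0,0,1.3],"roll": 0},
  {"dp": [0,0,1.3],"roll": 0},
])

```text
time: 10.33
tcp_pos: [0.5591, 0.0745, 0.1845]
orientation: [3.113, 0.424, -0.0]
wrist_force: [-0.7, 0.6, -1.5]
width: 0.309
finger_force: 30.0
```

servo_tool([
  {"dp": [0,0,0.7],"roll": 0},
  {"dp": [0,0,1],"roll": 0},
  {"dp": [0,0,1],"roll": 0},
])

```text
time: 10.58
tcp_pos: [0.5592, 0.0745, 0.1838]
orientation: [3.113, 0.424, 0.001]
wrist_force: [-0.4, 0.0, -0.2]
width: 0.308
finger_force: 30.0
```

servo_tool([
  {"dp": [0,0,0.7],"roll": 0},
  {"dp": [0,0,1],"roll": 0},
  {"dp": [0,0,1],"roll": 0},
])

```text
time: 10.83
tcp_pos: [0.5593, 0.0745, 0.1833]
orientation: [3.113, 0.424, 0.001]
wrist_force: [-1.6, 0.6, 7.1]
width: 0.307
finger_force: 30.0
```

servo_tool([
  {"dp": [0,0,-0.3],"roll": -4},
  {"dp": [0,0,-0.4],"roll": -8},
  {"dp": [0,0,-0.5],"roll": -10},
  {"dp": [0,0,-0.5],"roll": -10},
])

```text
time: 11.17
tcp_pos: [0.5591, 0.0744, 0.183]
orientation: [3.063, 0.696, -0.0]
wrist_force: [-0.5, -0.2, -2.2]
width: 0.309
finger_force: 30.0
```

servo_tool([
  {"dp": [0,0,-0.1],"roll": -4},
  {"dp": [0,0,-0.2],"roll": -8},
  {"dp": [0,0,-0.3],"roll": -10},
  {"dp": [0,0,-0.3],"roll": -10},
])

```text
time: 11.5
tcp_pos: [0.559, 0.0747, 0.1832]
orientation: [-2.992, -0.958, 0.0]
wrist_force: [0.6, 2.2, -2.9]
width: 0.311
finger_force: 30.0
```

Contact vanished after the first 10°, so it is probably over the pocket. Press down lightly.

servo_tool([
  {"dp": [0,0,0.5],"roll": 3},
  {"dp": [0,0,1],"roll": 6},
  {"dp": [0,0,1.2],"roll": 6},
])

```text
time: 11.75
tcp_pos: [0.5592, 0.0744, 0.1821]
orientation: [3.04, 0.793, -0.0]
wrist_force: [0.6, 0.6, -2.1]
width: 0.314
finger_force: 30.0
```

servo_tool([
  {"dp": [0,0,0.7],"roll": 0},
  {"dp": [0,0,1.3],"roll": 0},
  {"dp": [0,0,1.3],"roll": 0},
])

```text
time: 12.0
tcp_pos: [0.5592, 0.0744, 0.1808]
orientation: [3.038, 0.801, -0.0]
wrist_force: [-0.3, 0.1, -2.7]
width: 0.307
finger_force: 30.0
```

servo_tool([
  {"dp": [0,0,0.7],"roll": 0},
  {"dp": [0,0,1.3],"roll": 0},
  {"dp": [0,0,1.3],"roll": 0},
])

```text
time: 12.25
tcp_pos: [0.5591, 0.0745, 0.1795]
orientation: [3.038, 0.8, -0.0]
wrist_force: [-0.2, 0.5, -2.0]
width: 0.309
finger_force: 30.0
```

servo_tool([
  {"dp": [0,0,1],"roll": 0},
  {"dp": [0,0,2],"roll": 0},
  {"dp": [0,0,2.5],"roll": 0},
  {"dp": [0,0,2.5],"roll": 0},
])

```text
time: 12.58
tcp_pos: [0.5591, 0.0745, 0.1769]
orientation: [3.038, 0.8, -0.0]
wrist_force: [0.5, 0.4, -1.9]
width: 0.307
finger_force: 30.0
```

servo_tool([
  {"dp": [0,0,0.7],"roll": 0},
  {"dp": [0,0,1.4],"roll": 0},
  {"dp": [0,0,1.5],"roll": 0},
])

```text
time: 12.83
tcp_pos: [0.5591, 0.0745, 0.1755]
orientation: [3.038, 0.8, -0.0]
wrist_force: [-1.2, 0.1, -2.1]
width: 0.311
finger_force: 30.0
```

servo_tool([
  {"dp": [0,0,0.6],"roll": 0},
  {"dp": [0,0,1],"roll": 0},
  {"dp": [0,0,1],"roll": 0},
])

```text
time: 13.08
tcp_pos: [0.5591, 0.0745, 0.1745]
orientation: [3.038, 0.8, -0.0]
wrist_force: [0.0, -0.1, -1.3]
width: 0.305
finger_force: 30.0
```

servo_tool([
  {"dp": [0,0,0.5],"roll": 0},
  {"dp": [0,0,1],"roll": 0},
  {"dp": [0,0,1],"roll": 0},
])

```text
time: 13.33
tcp_pos: [0.5592, 0.0745, 0.1736]
orientation: [3.038, 0.8, 0.0]
wrist_force: [-0.2, 0.1, 0.3]
width: 0.311
finger_force: 30.0
```

servo_tool([
  {"dp": [0,0,0.4],"roll": 0},
  {"dp": [0,0,0.7],"roll": 5},
  {"dp": [0,0,1.1],"roll": 10},
  {"dp": [0,0,1.5],"roll": 15},
  {"dp": [0,0,1.5],"roll": 15},
])

```text
time: 13.75
tcp_pos: [0.5598, 0.0745, 0.173]
orientation: [3.117, 0.388, 0.004]
wrist_force: [-0.7, 1.6, 7.2]
width: 0.309
finger_force: 30.0
```

```bash
python3 -c "
from h import *
s=ctrl.observe();print(s['tcp_pos'],s['wrist_force'].round(1),s['moment'].round(3),s['q'][5])"
```

```text
[0.55981242 0.07451241 0.17295169] [-0.7  1.6  7.2] [ 0.245  0.112 -0.091] 1.338469274876484
```

servo_tool([
  {"dp": [0,0,0],"roll": 5},
  {"dp": [0,0,0.3],"roll": 10},
  {"dp": [0,0,0.3],"roll": 10},
])

```text
time: 14.0
tcp_pos: [0.5593, 0.0745, 0.172]
orientation: [3.139, 0.118, 0.001]
wrist_force: [-0.8, 0.3, 2.1]
width: 0.308
finger_force: 30.0
```

servo_tool([
  {"dp": [0,0,0.6],"roll": 5},
  {"dp": [0,0,1],"roll": 10},
  {"dp": [0,0,1.4],"roll": 15},
  {"dp": [0,0,1.4],"roll": 15},
])

```text
time: 14.33
tcp_pos: [0.5595, 0.0744, 0.1708]
orientation: [3.128, -0.289, 0.002]
wrist_force: [0.5, -0.2, 4.4]
width: 0.309
finger_force: 30.0
```

servo_tool([
  {"dp": [0,0,0.4],"roll": 5},
  {"dp": [0,0,0.8],"roll": 10},
  {"dp": [0,0,1.2],"roll": 15},
  {"dp": [0,0,1.2],"roll": 15},
])

```text
time: 14.67
tcp_pos: [0.5594, 0.0744, 0.1696]
orientation: [-3.064, 0.692, -0.002]
wrist_force: [-0.2, -1.0, 5.5]
width: 0.309
finger_force: 30.0
```

servo_tool([
  {"dp": [0,0,0.3],"roll": 4},
  {"dp": [0,0,0.6],"roll": 8},
  {"dp": [0,0,0.6],"roll": 8},
])

```text
time: 14.92
tcp_pos: [0.5595, 0.0745, 0.169]
orientation: [-3.009, 0.901, -0.002]
wrist_force: [0.5, 0.2, 5.5]
width: 0.309
finger_force: 30.0
```

servo_tool([
  {"dp": [0,0,0.2],"roll": 3},
  {"dp": [0,0,0.4],"roll": 6},
  {"dp": [0,0,0.4],"roll": 6},
])

```text
time: 15.17
tcp_pos: [0.5595, 0.0744, 0.1687]
orientation: [-2.959, 1.056, -0.002]
wrist_force: [-0.2, 0.4, 6.3]
width: 0.308
finger_force: 30.0
```

```bash
python3 -c "
from h import *
s=ctrl.observe();print(s['tcp_pos'],s['wrist_force'].round(1),s['moment'].round(3),s['q'][5])"
```

```text
[0.55952399 0.07441249 0.16871786] [-0.2  0.4  6.3] [-0.13   0.055 -0.038] 2.2718140506967996
```

servo_tool([
  {"dp": [0,0,0.2],"roll": 3},
  {"dp": [0,0,0.3],"roll": 6},
  {"dp": [0,0,0.3],"roll": 6},
])

```text
time: 15.42
tcp_pos: [0.5596, 0.0743, 0.1687]
orientation: [-2.9, 1.209, -0.003]
wrist_force: [0.4, -1.9, 9.5]
width: 0.31
finger_force: 30.0
```

```bash
python3 -c "
from h import *
s=ctrl.observe();print(s['tcp_pos'],s['wrist_force'].round(1),s['moment'].round(3),s['q'][5])"
```

```text
[0.55964712 0.07425979 0.16870886] [ 0.4 -1.9  9.5] [-0.275  0.21  -0.065] 2.3764163350611094
```

It stopped sinking at the predicted home height. Relieve the push, release, and rise.

servo_tool([
  {"dp": [0,0,-0.9],"roll": 0},
  {"dp": [0,0,-0.9],"roll": 0},
])

```text
time: 15.58
tcp_pos: [0.559, 0.0745, 0.1688]
orientation: [2.9, -1.207, -0.0]
wrist_force: [0.2, -0.2, 2.8]
width: 0.312
finger_force: 30.0
```

servo_tool([
  {"dp": [0,0,0],"roll": 0},
  {"dp": [0,0,0],"roll": 0},
  {"dp": [0,0,0],"roll": 0},
  {"dp": [0,0,0],"roll": 0},
], grip=0.65)

```text
time: 15.92
tcp_pos: [0.5591, 0.0745, 0.1687]
orientation: [2.898, -1.213, -0.0]
wrist_force: [-0.2, -1.4, 0.1]
width: 0.534
finger_force: 0.0
```

servo_tool([
  {"dp": [0,0,-10],"roll": 0},
  {"dp": [0,0,-30],"roll": 0},
  {"dp": [0,0,-55],"roll": 0},
  {"dp": [0,0,-80],"roll": 0},
  {"dp": [0,0,-95],"roll": 0},
  {"dp": [0,0,-100],"roll": 0},
  {"dp": [0,0,-100],"roll": 0},
])

```text
time: 16.5
tcp_pos: [0.5593, 0.0745, 0.2703]
orientation: [-2.897, 1.214, -0.004]
wrist_force: [-0.1, -1.0, 0.0]
width: 0.651
finger_force: 0.0
```

```bash
python3 - <<'E'
from h import *
c=(.5592,.0744)
s,p,d=grab('wrist'); C=wcloud(s,d); print(s['tcp_pos'],s['wrist_force'].round(1),s['width'])
rep('rim+flange',C,d,c,.05,.076,.095); rep('top',C,d,c,.03,.112,.125)
for r0,r1,zl in((.018,.026,.075),(.029,.035,.07)):
    r=np.hypot(C[...,0]-c[0],C[...,1]-c[1]); m=(d>0)&(r>r0)&(r<r1)&(C[...,2]>zl); print(r0,np.percentile(C[m][:,2],[10,50,90]).round(4))
for n in('side','scene'):
    _,p,d=grab(n); save('end'+n,p); C=cloud(n,d); rep(n+' top',C,d,c,.03,.112,.13)
    rep(n+' beak',C,d,(.484,.16),.045,.05,.066); rep(n+' vial',C,d,(.422,-.083),.025,.042,.06)
a=cv2.imread('pics/endside.png')[80:200,240:370];b=cv2.imread('pics/endscene.png')[170:290,190:320]
cv2.imwrite('pics/c5.png',cv2.resize(cv2.hconcat([a,b]),None,fx=3,fy=3,interpolation=2))
E
```

```text
[0.55932983 0.07451764 0.27031358] [-0.1 -1.   0. ] 0.6510833346468167
rim+flange 3103 mec 0.5593 0.0741 0.0358 mean [0.5625 0.0704 0.082 ] px 323.0 196.0
top 1011 mec 0.5597 0.0749 0.016 mean [0.5601 0.0742 0.1164] px 322.0 211.0
0.018 [0.0844 0.0855 0.296 ]
0.029 [0.1941 0.2889 0.318 ]
side top 121 mec 0.5575 0.0726 0.0157 mean [0.5569 0.0711 0.1163] px 300.0 129.0
side beak 319 mec 0.4851 0.1591 0.0292 mean [0.4846 0.1576 0.0584] px 256.0 142.0
side vial 68 mec 0.424 -0.0838 0.0092 mean [ 0.4243 -0.0854  0.0458] px 256.0 221.0
scene top 165 mec 0.5557 0.0768 0.0156 mean [0.5535 0.0791 0.1166] px 252.0 220.0
scene beak 548 mec 0.4832 0.162 0.0279 mean [0.4823 0.1616 0.0581] px 258.0 288.0
scene vial 52 mec 0.4226 -0.0811 0.0092 mean [ 0.4219 -0.0798  0.0463] px 362.0 235.0
```

View pics/c5.png

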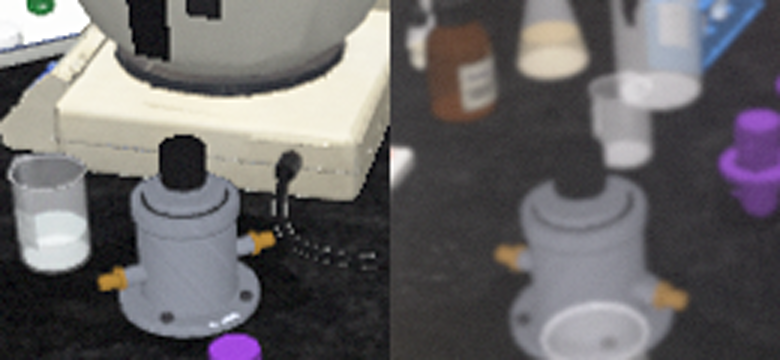

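The pictures show the flange flat on the rim: its top stands 6.3 mm above the rim, against 6 mm nominal. The plug is on the axis, and the beaker and vial have not moved. Handing in.

```bash
python3 -c "
from station import ctrl
print(ctrl.close_job())"
```

```text
the job is handed in; nothing more can be done
None
```

The plug dropped into the thread start, was screwed home on the rim and let go, with the beaker and vial unmoved; the job is handed in, but no verdict was returned.

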